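Pull a fume extractor's filter for inspection

ROBOT

A 7-joint arm with a two-finger parallel gripper is mounted at the origin on the work surface. World frame = base frame: x ahead of the robot, y to its left, z up, the work surface at z = 0. Lengths are in m, angles in rad, forces in N, time in s.
With the tool pointing down it reaches from about 0.4 to 0.85 m from the base axis. Payload 4.5 kg.
Tool frame: the origin (TCP) lies between the finger pads; the fingertips stand r.finger_overhang ahead of it and the grasp point (between the pads) lies 8 mm behind it (r.finger_overhang is the distance from the TCP to the fingertips, in m); z points along the fingers, x is the direction in which the jaws open and shut, and the axes are right-handed (so a half turn about z gives the same grasp; the last joint's range is limited). The gripper opens to 88 mm and grips with 3 to 60 N. Pads are 18 mm wide; open, the fingers measure 123 mm over their backs; the gripper's body (75 mm by 187 mm) begins 45 mm behind the grasp point.
Start: joints at [1.21, 0.689, -0.195, 1.565, 0.157, 0.902, -0.215], TCP at [0.24, -0.577, 0.225] pointing down, gripper open.
Joint ranges: [-3.01, 3.01], [-0.46, 2.08], [-1.47, 1.51], [0.13, 2.56], [-1, 4.14], [0.04, 2.09], [-2.66, 2.66]. Speed limits (rad/s): [2.57, 2.57, 3.14, 3.14, 3.14, 3.14, 3.14].

INTERFACE

Orientations are given as a unit quaternion [x, y, z, w].
In Python, from plant import r gives the robot as it stands.
- The arm moves only by the tool move_arm, never from a script. Its argument "targets" is a list that holds one entry, the list of rows, each a list of 7 numbers: the turn, a rotation vector about the world's x, y, z in rad, then the shift along the world's x, y, z in m, then the opening, from 0 (shut) to 1 (fully open). A call has 1 to 5 rows; each row shifts and turns the pose as measured when the row begins; what a row does not reach is not made up. A row lasts 1/10 s, in which the tool goes at most 50 mm and 8.59 degrees, less where a joint would pass 70% of its speed; a pose out of reach is approached as far as the arm can. A call with a gripper value outside its range is refused whole. The fingers move at their own pace and stop on an object; "force" is the grip in N (left out, the last holds). Time passes only in rows, so rows that do not move let the fingers close. It gives the time, the measured TCP pose, the force and the opening at its end, in the units of the state.
- r.get_state(): the state, without advancing time (a new reading comes with each control period).
- r.snapshot(name): name is "scene" or "top" or "wrist"; returns a dict with "frame" (384x512x3 uint8, red, green, blue), "K" (3x3 intrinsics, pixels), "T" (4x4, takes a point from camera to world coordinates). Camera axes: x right, y up, looking along -z (the intrinsics and any distortion apply to the point x, -y, -z); pixel columns grow to the right and rows downward; lengths in m; the calibration is good to about 2 mm. A picture is of the moment at which its call begins. There is no depth.
- r.finish_job(): hands the job in, once; it reports no verdict.
Trained networks look in a picture, given as the dict that the camera call returned (one of the last four; its "shot" number tells which), for a name from the list of things; names that differ only in an ending like _2 or _b are one class to them, and where a whole thing is asked for, a point or a joint stands for the part that bears it (a point fixed in the world has none). Each returns a list of dicts, best first, with "score" (0 to 1); they miss things now and then, are a little off and sometimes report something else, mostly with a low value. They report only what shows in the picture. A call takes as long as a camera call.
- r.find_in(picture, query): "centre" ([row, column] in pixels, amid what is visible of it).
The state is a dict: "clock": time; "q": joint angles; "qd": joint speeds; "joint_torque": joint torques, N m; "tool_pos": TCP position; "eef_rot": TCP orientation; "contact_force": force on the tool from outside, world axes, zero at the start; "moment": the same for the moment, N m; "opening": opening from 0.0 (shut) to 1.0 (fully open).
Only numpy, scipy, OpenCV 4.12 (cv2) and the standard library are available. Lean on these libraries where they do the work, as an engineer would, in place of code of your own. Each camera call takes 0.05 s, during which the arm holds its last target. There are 200 camera calls.

TASK

Take the scriber from its stand, push the extractor's recessed red fan-stop button fully in with the scriber's tip, and put the scriber back in its stand. Then lift the grey cover flap, which has a yellow grip, until it stands upright or beyond, draw out the filter with the orange tab hidden beneath it, and finish while still holding the filter, upright and still, over the middle of the black dust tray and clear above its rim. Leave the flap open and the other things on the bench where they are.

Things in the scene. Friction and masses are not known exactly. Their poses are not given: they have to be found in the camera images.
- extractor: Bench fume extractor, fixed to the bench: a blue open-topped box 130 (x) x 120 (y) x 115 high, walls 5, with a grey control pod (130 x 50 x 75 high) along its +y side (y 60 to 110). Origin: centre of the blue box's underside; z up; its front (black louvres, flap grip) faces its own -x. Inside, beneath the flap, the filter stands at the box's centre in guides 55 high.
- fan_button (a joint): Travel of the red fan-stop button, m: 0 = out, 0.005 = fully in. Spring return: starts to move at about 1.2 N, fully in at about 4.2 N.
- fan_button_top (a point): Centre of the top of the red button (13 mm across, pressed straight down), which lies 8 mm down a round hole 16 mm across in the top of the grey control pod; fingers do not fit in.
- flap (a joint): Angle of the extractor's grey cover flap, rad: 0 = shut, 1.57 = upright, 2.0 = stop. It starts shut or slightly ajar; a friction hinge holds it wherever it is left (about 2 N at the grip lifts it).
- flap_hinge (a point): Middle of the flap's hinge line, at the top of the box's far (+x) wall; hinge along the extractor's y. Flap: 130 long from the hinge, 120 wide, 6 thick.
- flap_grip (a point): Centre of the flap's yellow grip: a round bar 14 thick and 26 long lying along the extractor's y, on a 9 wide stem, 30 mm in front of the flap's free edge; 160 mm from the hinge line and 3 mm above it when shut. Pinched by its two ends (along y) it can turn between the fingers. Turns with the flap.
- filter_tab (a point): Centre of the orange pull tab (16 in x, 40 in y, 30 high) atop the filter: a loose upright plate 16 thick (x), 90 wide (y), 70 high under the tab, about 0.2 kg, white pleats in a grey frame; this point is 85 mm above its foot. In its bay the tab's top is 10 mm below the box's rim, with 50 mm free in front of and behind it and 35 mm at either end. Axes: x through its thickness, y along its width, z up.
- filter_foot (a point): Centre of the filter's bottom edge.
- scriber_mid (a point): Scriber: round steel rod 120 long, 12 thick (green sleeve), its lowest 18 mm a tip 6 across, tapering to full width at 30 mm; about 60 g. Starts upright, tip down, in its stand, 80 mm showing. This point is on its axis, 85 mm above the tip; z runs from tip to top.
- scriber_tip (a point): Flat end of the scriber's tip.
- stand: Wooden scriber stand, fixed: a block 60 x 60 x 45 high with one vertical round hole 14.5 across and 40 deep at its middle, rim chamfered. Origin: centre of its underside. It and the tray may change sides.
- tray: Black open dust tray, fixed: 120 x 120, 30 high, walls 4. Origin: centre of its underside.
- hob_ring: Loose bystander: dark steel stove ring 90 across, 8 high, flat on the bench; origin under its centre.
- wire_brush: Loose bystander: brush 190 long lying down; origin near its middle.
- grease_can: Loose bystander: can 56 across, 130 high, yellow band; origin under its centre.
- bolt_jar: Loose bystander: amber glass jar 64 across, 90 high; origin under its centre.
- spanner: Loose bystander: spanner 180 long lying down; origin near its middle.
- bracket: Loose bystander: red angle bracket 90 x 40, 55 high; origin under its middle.

How it is judged:
By the outcome, as a careful person would: the job done as asked, in the order asked, and still so for the second after the job is handed in, while the arm keeps its last pose, push and grip.
It also fails if it takes over 72 s, if anything falls off the work surface, if the arm or the gripper's body presses on something with over 40 N, if the wrist force passes 120 N, or if a joint passes its speed limit or range.

## Working session

There is one attempt and no reset: what is moved stays moved. The work goes in short steps, Python scripts to look and compute and a tool call to move; the robot and the scene stay as the last step left them, time stands still between calls to the robot, and variables do not carry over. Pictures are saved under pics/ and viewed, about 8 in all and at most 12, crops included, and the job is handed in when it is done.

Besides the shell and the picture viewer there is one more tool, called after "Request:" in YAML: its name, and indented under it one key for each argument. move_arm: Moves the arm, as the interface text tells. Its arguments: {"type":"object","properties":{"targets":{"type":"array","items":{"type":"array","items":{"type":"array","items":{"type":"number"}}}},"force":{"type":"number"}},"required":["targets"]}

```bash
ls; mkdir -p pics
python3 - <<'E'
from plant import r
import cv2,numpy as np
s=r.get_state();print({k:np.round(v,3).tolist() for k,v in s.items()},r.finger_overhang)
ims=[]
for n in("scene","top"):
    p=r.snapshot(n);print(n,p["K"].round(1).tolist(),p["T"].round(3).tolist(),[k for k in p])
    for q in["extractor","fan_button_top","flap_grip","scriber_mid","stand","tray","hob_ring","wire_brush","grease_can","bolt_jar","spanner","bracket"]:
        print(q,[(np.round(d["centre"]).tolist(),round(d["score"],2)) for d in r.find_in(p,q)[:2]])
    cv2.imwrite(f"pics/{n}0.png",p["frame"][:,:,::-1])
E
```

```text
pics
{'clock': 0.0, 'q': [1.21, 0.69, -0.195, 1.566, 0.157, 0.902, -0.215], 'qd': [0.001, 0.001, -0.0, 0.001, 0.001, -0.001, 0.001], 'joint_torque': [0.0, -52.756, -1.267, -15.343, -0.053, 0.007, 0.0], 'tool_pos': [0.24, -0.576, 0.224], 'eef_rot': [0.832, -0.555, -0.001, -0.0], 'contact_force': [-0.049, 0.631, 0.401], 'moment': [-0.053, 0.074, -0.001], 'opening': 1.0} 0.011
scene [[386.5, 0.0, 256.0], [0.0, 386.5, 189.1], [0.0, 0.0, 1.0]] [[-0.772, -0.372, 0.515, 1.143], [0.636, -0.447, 0.629, 0.704], [-0.004, 0.813, 0.582, 0.746], [0.0, 0.0, 0.0, 1.0]] ['frame', 'K', 'T', 'shot']
extractor [([194.0, 263.0], 0.58), ([171.0, 258.0], 0.16)]
fan_button_top []
flap_grip [([178.0, 257.0], 0.78), ([170.0, 217.0], 0.24)]
scriber_mid [([152.0, 218.0], 0.54)]
stand [([172.0, 218.0], 0.64)]
tray [([261.0, 317.0], 0.7), ([176.0, 256.0], 0.3)]
hob_ring [([161.0, 251.0], 0.43)]
wire_brush [([220.0, 367.0], 0.95)]
grease_can [([270.0, 260.0], 0.75), ([199.0, 175.0], 0.38)]
bolt_jar [([200.0, 176.0], 0.71)]
spanner [([295.0, 409.0], 0.7)]
bracket [([149.0, 192.0], 0.74)]
top [[373.4, 0.0, 252.3], [0.0, 373.4, 192.1], [0.0, 0.0, 1.0]] [[0.025, 0.995, -0.095, 0.483], [-1.0, 0.026, 0.006, 0.009], [0.009, 0.094, 0.995, 1.128], [0.0, 0.0, 0.0, 1.0]] ['frame', 'K', 'T', 'shot']
extractor [([205.0, 256.0], 0.88)]
fan_button_top []
flap_grip [([205.0, 263.0], 0.93), ([135.0, 176.0], 0.47)]
scriber_mid [([213.0, 341.0], 0.41)]
stand [([210.0, 334.0], 0.59), ([206.0, 264.0], 0.55)]
tray [([198.0, 166.0], 0.94)]
hob_ring [([258.0, 329.0], 0.59)]
wire_brush [([271.0, 166.0], 0.76)]
grease_can [([138.0, 175.0], 0.93)]
bolt_jar [([144.0, 314.0], 0.63)]
spanner [([227.0, 92.0], 0.93)]
bracket [([224.0, 407.0], 0.83)]
```

```bash
python3 -c "
import cv2
a=cv2.imread('pics/top0.png')[90:310,60:440];cv2.imwrite('pics/top0b.png',cv2.resize(a,(760,440),interpolation=cv2.INTER_CUBIC))
a=cv2.imread('pics/scene0.png')[110:320,130:430];cv2.imwrite('pics/scene0b.png',cv2.resize(a,None,fx=2.6,fy=2.6,interpolation=cv2.INTER_CUBIC))"
```

```text
(no output)
```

View pics/top0b.png

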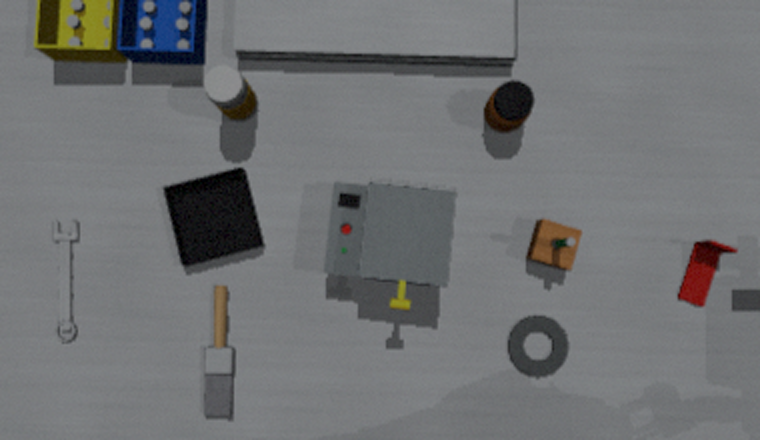

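View pics/scene0b.png

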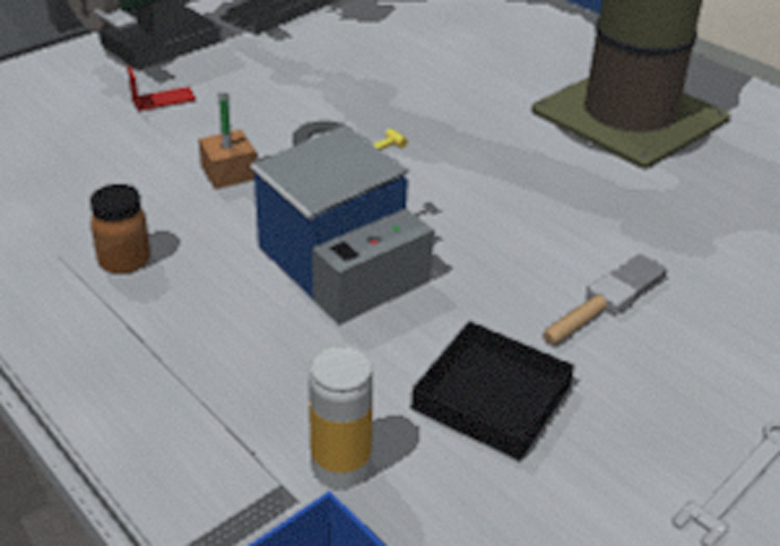

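The top view shows the extractor (grip at crop ~(400,300), button ~(346,229)), stand with scriber at (555,243), tray at (214,217). In the scene view the flap looks slightly ajar and the scriber stands upright.

```bash
cat > h.py <<'E'
import numpy as np,cv2
from scipy.spatial.transform import Rotation as R
def ray(p,row,col):
    K,T=p["K"],p["T"]; d=np.array([(col-K[0,2])/K[0,0],-(row-K[1,2])/K[1,1],-1.]); return T[:3,3],T[:3,:3]@d
def onz(p,row,col,z):
    o,d=ray(p,row,col); return (o+d*(z-o[2])/d[2]).round(4)
def proj(p,X):
    c=p["T"][:3,:3].T@(np.asarray(X,float)-p["T"][:3,3]); K=p["K"]
    return K[0,2]+K[0,0]*c[0]/-c[2], K[1,2]+K[1,1]*c[1]/c[2]   # col,row
def tri(obs):
    A=np.zeros((3,3));b=np.zeros(3)
    for p,row,col in obs:
        o,d=ray(p,row,col);d=d/np.linalg.norm(d);M=np.eye(3)-np.outer(d,d);A+=M;b+=M@o
    return np.linalg.solve(A,b).round(4)
def blob(p,lo,hi,box=None):
    h=cv2.cvtColor(p["frame"],cv2.COLOR_RGB2HSV);m=cv2.inRange(h,np.array(lo),np.array(hi))
    if box: 
        k=np.zeros_like(m);r0,r1,c0,c1=box;k[r0:r1,c0:c1]=255;m&=k
    return m
def cen(m):
    y,x=np.nonzero(m);return (y.mean(),x.mean(),len(x)) if len(x) else None
E
python3 - <<'E'
from plant import r
from h import *
t=r.snapshot("top");s=r.snapshot("scene")
# top: red button, yellow grip, stand, tray
b=cen(blob(t,(0,120,60),(8,255,255),(190,220,220,245)));print("btn",b,onz(t,b[0],b[1],.067))
m=blob(t,(170,120,60),(180,255,255),(190,220,220,245));print(cen(m))
g=cen(blob(t,(22,130,80),(35,255,255),(215,250,240,280)));print("grip all",g,onz(t,g[0],g[1],.12))
def rect(m):
    m=cv2.morphologyEx(m,cv2.MORPH_OPEN,np.ones((3,3)));c=max(cv2.findContours(m,0,1)[0],key=cv2.contourArea);return cv2.minAreaRect(c)
def rep(n,m,z):
    q=rect(m);bx=cv2.boxPoints(q);w=[onz(t,y,x,z)[:2].tolist() for x,y in bx];print(n,np.round(q[1],1),w,np.mean(w,0).round(4))
rep("stand",blob(t,(5,80,60),(20,255,255),(190,235,315,355)),.045)
rep("tray",blob(t,(0,0,0),(180,255,45),(165,230,135,200)),.03)
# grip via scene
m=blob(s,(22,130,80),(35,255,255),(140,180,260,300));c=cen(m);print("grip scene",c)
b2=cen(blob(s,(0,110,60),(10,255,255),(190,215,260,290)));print("btn scene",b2, b2 and tri([(t,b[0],b[1]),(s,b2[0],b2[1])]))
if c: print(tri([(t,g[0],g[1]),(s,c[0],c[1])]))
sc=blob(s,(40,80,20),(80,255,255),(140,175,205,230));q=cen(sc);print("scr scene green",q)
st=blob(t,(40,80,20),(80,255,255),(195,225,325,350));q2=cen(st);print("scr top green",q2, q and q2 and tri([(t,*q2[:2]),(s,*q[:2])]))
big=cv2.resize(t["frame"][170:250,215:360,::-1],None,fx=5.5,fy=5.5,interpolation=cv2.INTER_CUBIC);cv2.imwrite("pics/t1.png",big)
E
```

```text
btn (np.float64(204.0), np.float64(232.66666666666666), 15) [0.5484 0.057  0.067 ]
(np.float64(204.4), np.float64(232.8), 5)
grip all (np.float64(238.74683544303798), np.float64(259.8987341772152), 79) [ 0.4538 -0.0211  0.12  ]
stand [21.2 20.9] [[0.513, -0.2094], [0.5717, -0.2258], [0.5563, -0.2852], [0.4976, -0.2685]] [ 0.5346 -0.2472]
tray [40.5 41.2] [[0.6047, 0.3299], [0.6376, 0.2133], [0.522, 0.1796], [0.4899, 0.2952]] [0.5636 0.2545]
grip scene (np.float64(163.275), np.float64(280.475), 40)
btn scene (np.float64(203.0), np.float64(273.0), 1) [0.5486 0.0566 0.069 ]
[ 0.4535 -0.0203  0.1283]
scr scene green (np.float64(154.5625), np.float64(216.0), 32)
scr top green (np.float64(211.125), np.float64(339.9375), 16) [ 0.5358 -0.2444  0.0884]
```

View pics/t1.png

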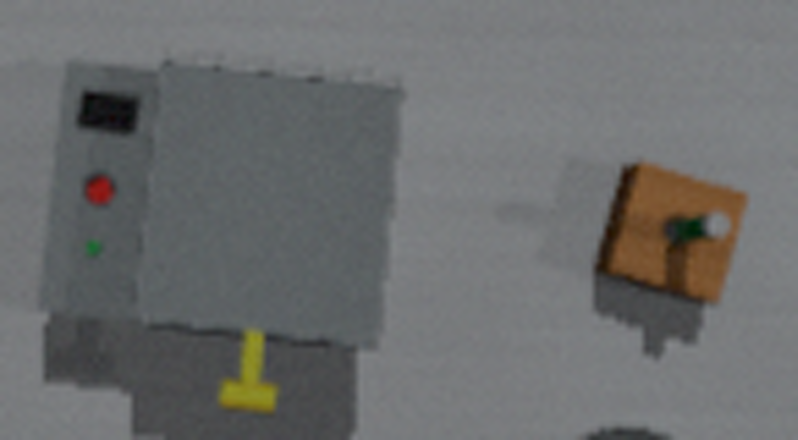

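Request:
move_arm:
  targets:
    - [[0,0,0.11,0.029,0.033,0.004,1],[0,0,0.11,0.029,0.033,0.004,1],[0,0,0.11,0.029,0.033,0.004,1],[0,0,0.11,0.029,0.033,0.004,1],[0,0,0.11,0.029,0.033,0.004,1]]

```text
clock: 1.9
tool_pos: [0.3815, -0.4134, 0.2452]
eef_rot: [0.952, -0.306, 0.0, 0.004]
contact_force: [-0.1, -1.0, -0.8]
opening: 1.0
```

Request:
move_arm:
  targets:
    - [[0,0,0.11,0.029,0.033,0.004,1],[0,0,0.11,0.029,0.033,0.004,1],[0,0,0.11,0.029,0.033,0.004,1],[0,0,0.11,0.029,0.033,0.004,1],[0,0,0.11,0.029,0.033,0.004,1]]

```text
clock: 2.4
tool_pos: [0.5315, -0.2418, 0.2672]
eef_rot: [1.0, -0.025, 0.002, 0.005]
contact_force: [0.9, -0.8, 0.1]
opening: 1.0
```

Run:
```python
from plant import r
from h import *
s=r.get_state();print({k:np.round(s[k],4).tolist() for k in("tool_pos","eef_rot","q")})
p=r.snapshot("wrist");print(p["K"].round(1).tolist(),p["T"].round(3).tolist())
np.save("pics/w.npy",p,allow_pickle=True)
for q in("scriber_mid","stand"):print(q,[(np.round(d["centre"]).tolist(),round(d["score"],2)) for d in r.find_in(p,q)[:2]])
for X in([.5346,-.2472,.045],[.5358,-.2444,.125]):print(np.round(proj(p,X),1))
cv2.imwrite("pics/w1.png",p["frame"][:,:,::-1])
```

```text
{'tool_pos': [0.5315, -0.2418, 0.2672], 'eef_rot': [0.9997, -0.0252, 0.0022, 0.0046], 'q': [0.6339, 0.6136, -0.4984, 1.6398, 0.3499, 0.971, -0.0365]}
[[336.0, 0.0, 259.1], [0.0, 336.0, 191.2], [0.0, 0.0, 1.0]] [[0.999, 0.05, 0.011, 0.535], [-0.051, 0.946, 0.319, -0.161], [0.005, -0.319, 0.948, 0.426], [0.0, 0.0, 0.0, 1.0]]
scriber_mid [([170.0, 262.0], 0.63)]
stand [([153.0, 264.0], 0.57)]
[261.2 157. ]
[263.3 173.1]
```

View pics/w1.png

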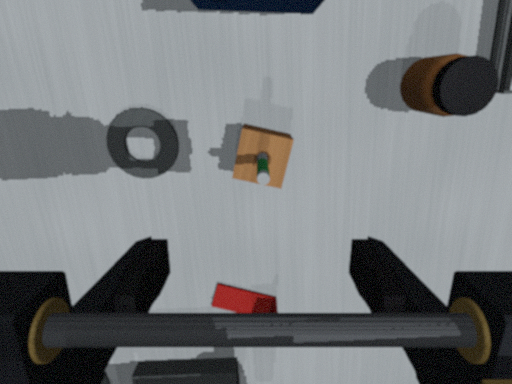

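The wrist view shows the stand's top centred near (264,157) with the scriber's end cap at (263,178).

Run:
```python
from h import *
p=np.load("pics/w.npy",allow_pickle=True).item()
f=p["frame"];print(f[150:186:2,263].tolist())
m=blob(p,(5,80,110),(22,255,255),(115,195,225,300));c=max(cv2.findContours(m,0,1)[0],key=cv2.contourArea);q=cv2.minAreaRect(cv2.convexHull(c));print(q)
print([onz(p,y,x,.045)[:2].tolist() for x,y in cv2.boxPoints(q)],onz(p,q[0][1],q[0][0],.045))
g=cv2.inRange(f,np.array([95,110,100]),np.array([255,255,255]))[165:190,250:276];ys,xs=np.nonzero(g)
h=cv2.cvtColor(f,cv2.COLOR_RGB2HSV)[165:190,250:276];ok=(h[...,1]<45)&(h[...,2]>80);ys,xs=np.nonzero(ok);print(len(xs))
k=(ys<20);cy,cx=np.median(ys[k])+165,np.median(xs[k])+250;print(cy,cx,onz(p,cy,cx,.125))
```

```text
[[128, 93, 57], [90, 71, 59], [77, 76, 83], [71, 76, 76], [50, 68, 56], [25, 64, 32], [4, 58, 14], [22, 65, 37], [22, 65, 32], [20, 63, 34], [61, 79, 70], [115, 117, 123], [154, 162, 165], [159, 165, 166], [157, 163, 167], [156, 164, 166], [156, 160, 165], [158, 163, 163]]
((261.3529968261719, 157.08824157714844), (52.14515686035156, 50.447410583496094), 14.03624439239502)
[[0.4968, -0.2672], [0.515, -0.211], [0.5715, -0.2282], [0.5558, -0.286]] [ 0.5348 -0.2474  0.045 ]
290
178.0 262.0 [ 0.5344 -0.249   0.125 ]
```

Request:
move_arm:
  targets:
    - [[0.0093,0.0042,-0.045,0.0032,-0.0062,-0.03,1],[0,0,0,0,0,-0.03,1],[0,0,0,0,0,-0.03,1],[0,0,0,0,0,-0.01,1],[0,0,0,0,0,0,1]]

```text
clock: 3.05
tool_pos: [0.5336, -0.2523, 0.1652]
eef_rot: [0.999, -0.053, 0.001, 0.002]
contact_force: [-0.2, -0.9, 0.4]
opening: 1.001
```

```bash
cat >> h.py <<'E'
def want(s,yaw):
    "rotation vector bringing tool to straight down with jaw (tool x) at yaw"
    D=R.from_euler("z",yaw)*R.from_quat([1,0,0,0]); return (D*R.from_quat(s["eef_rot"]).inv()).as_rotvec().round(4)
E
python3 - <<'E'
from plant import r
from h import *
s=r.get_state();print(s["tool_pos"],want(s,-.096))
E
```

```text
[ 0.53355048 -0.25228124  0.16521963] [0.0038 0.0019 0.0096]
```

Request:
move_arm:
  targets:
    - [[0.0038,0.0019,0.0096,0.001,0.004,0,1],[0,0,0,0,0,-0.03,1],[0,0,0,0,0,-0.03,1],[0,0,0,0,0,-0.018,1],[0,0,0,0,0,0,1]]

```text
clock: 3.55
tool_pos: [0.5397, -0.2511, 0.0928]
eef_rot: [0.999, -0.049, 0.007, 0.002]
contact_force: [-0.3, 0.7, -0.1]
opening: 1.001
```

Run:
```python
from plant import r
from h import *
s=r.get_state();print(s["tool_pos"],want(s,-.096),s["contact_force"])
```

```text
[ 0.53973749 -0.25109175  0.09277966] [0.0049 0.0133 0.0026] [-0.28018023  0.68923917 -0.10499394]
```

Request:
move_arm:
  targets:
    - [[0.0049,0.0133,0.0026,-0.005,0.0032,-0.007,1],[0,0,0,0,0,0,1]]

```text
clock: 3.75
tool_pos: [0.5363, -0.2481, 0.0882]
eef_rot: [0.999, -0.048, 0.002, 0.0]
contact_force: [0.2, -0.3, -0.1]
opening: 0.999
```

Run:
```python
from plant import r
from h import *
s=r.get_state();print(s["tool_pos"],want(s,-.096),s["contact_force"])
```

```text
[ 0.53627321 -0.24809081  0.08817063] [ 0.0009  0.0031 -0.0001] [ 0.1501644  -0.2591258  -0.09930371]
```

Close on it.

Request:
move_arm:
  targets:
    - [[0.0009,0.0031,0,-0.0013,0,-0.003,0.3],[0,0,0,0,0,0,0.1],[0,0,0,0,0,0,0],[0,0,0,0,0,0,0],[0,0,0,0,0,0,0]]
  force: 25

```text
clock: 4.25
tool_pos: [0.5371, -0.2489, 0.0883]
eef_rot: [0.999, -0.048, 0.003, 0.001]
contact_force: [-0.0, -0.2, -0.2]
opening: 0.572
```

Run:
```python
from plant import r
from h import *
s=r.get_state();print(s["tool_pos"],want(s,-.096),s["contact_force"],s["opening"])
```

```text
[ 0.53710258 -0.24885104  0.08831871] [0.0019 0.0053 0.0003] [-0.01618261 -0.16151607 -0.19612462] 0.5721752954676144
```

Request:
move_arm:
  targets:
    - [[0.0019,0.0053,0,-0.0025,0.0008,-0.002,0],[0,0,0,0,0,0,0],[0,0,0,0,0,0,0],[0,0,0,0,0,0,0],[0,0,0,0,0,0,0]]

```text
clock: 4.75
tool_pos: [0.5344, -0.248, 0.0861]
eef_rot: [0.999, -0.048, -0.0, -0.0]
contact_force: [0.8, -0.1, 0.4]
opening: 0.126
```

Request:
move_arm:
  targets:
    - [[0,0,0,0,0,0,0],[0,0,0,0,0,0,0]]

```text
clock: 4.95
tool_pos: [0.5346, -0.248, 0.0861]
eef_rot: [0.999, -0.048, -0.0, -0.0]
contact_force: [-0.2, -0.2, -0.4]
opening: 0.125
```

Run:
```python
from plant import r
from h import *
s=r.get_state();print(s["tool_pos"],want(s,-.096),s["contact_force"],s["opening"])
```

```text
[ 0.53457746 -0.2479915   0.08611852] [-0.0003 -0.0001  0.0003] [-0.22316236 -0.1561871  -0.37462818] 0.12515481022942526
```

Request:
move_arm:
  targets:
    - [[0,0,0,0,0,0.012,0],[0,0,0,0,0,0.012,0],[0,0,0,0,0,0.012,0],[0,0,0,0,0,0.015,0],[0,0,0,0,0,0.02,0]]

```text
clock: 5.45
tool_pos: [0.5328, -0.2474, 0.1608]
eef_rot: [0.999, -0.048, -0.002, -0.001]
contact_force: [-0.9, -0.4, -0.0]
opening: 0.126
```

Request:
move_arm:
  targets:
    - [[0,0,0,0,0,0.03,0],[0,0,0,0,0,0.03,0],[0,0,0,0,0,0.03,0],[0,0,0,0,0,0.02,0],[0,0,0,0,0,0,0]]

```text
clock: 5.95
tool_pos: [0.5331, -0.247, 0.2837]
eef_rot: [0.999, -0.048, 0.002, 0.0]
contact_force: [-0.2, -0.3, -1.0]
opening: 0.123
```

Run:
```python
from plant import r
from h import *
s=r.get_state();print(s["tool_pos"],want(s,-.096),s["contact_force"],s["opening"])
```

```text
[ 0.53308684 -0.2469975   0.28369148] [ 0.0011  0.0037 -0.0008] [-0.21521029 -0.29869129 -1.02414858] 0.12349389836380606
```

Request:
move_arm:
  targets:
    - [[0,0,0,0.003,0.04,0,0],[0,0,0,0.003,0.04,0,0],[0,0,0,0.003,0.04,0,0],[0,0,0,0.003,0.04,0,0],[0,0,0,0,0.02,0,0]]

```text
clock: 6.45
tool_pos: [0.5411, -0.0668, 0.2823]
eef_rot: [0.999, -0.053, 0.001, 0.002]
contact_force: [0.3, -0.5, -0.1]
opening: 0.126
```

Request:
move_arm:
  targets:
    - [[0,0,0,0,0,0,0]]

```text
clock: 6.55
tool_pos: [0.5404, -0.0629, 0.282]
eef_rot: [0.999, -0.05, -0.0, 0.001]
contact_force: [-0.7, 0.7, 0.1]
opening: 0.126
```

Run:
```python
from plant import r
from h import *
s=r.get_state();print(s["tool_pos"],want(s,-.096),s["contact_force"],s["opening"])
p=r.snapshot("wrist");np.save("pics/w2.npy",p,allow_pickle=True)
for q in("fan_button_top","flap_grip","scriber_tip"):print(q,[(np.round(d["centre"]).tolist(),round(d["score"],2)) for d in r.find_in(p,q)[:2]])
print(np.round(proj(p,[.5486,.057,.067]),1))
b=cen(blob(p,(0,130,60),(8,255,255)));print(b,b and onz(p,b[0],b[1],.067))
cv2.imwrite("pics/w2.png",p["frame"][:,:,::-1])
```

```text
[ 0.54040291 -0.06292846  0.28201461] [ 0.0024 -0.0002  0.0037] [-0.7254347   0.68329375  0.12452512] 0.12649386932920387
fan_button_top [([41.0, 254.0], 0.7)]
flap_grip [([127.0, 254.0], 0.82)]
scriber_tip [([254.0, 260.0], 0.83), ([302.0, 264.0], 0.6)]
[255.3  39.2]
(np.float64(273.2517162471396), np.float64(253.48512585812358), 437) [ 0.5179 -0.2148  0.067 ]
```

View pics/w2.png

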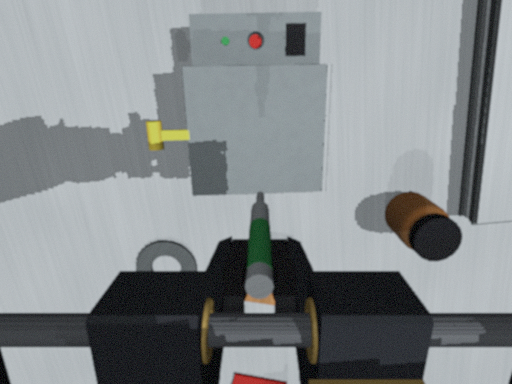

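The wrist view shows the button at (256,40), flap grip at (155,134), and the scriber's tip at (260,194) in the fingers.

Run:
```python
from h import *
p=np.load("pics/w2.npy",allow_pickle=True).item()
b=cen(blob(p,(0,130,60),(8,255,255),(25,55,245,268)));print("btn",b,onz(p,b[0],b[1],.067))
print("hole/tip proj",np.round(proj(p,[.5404,-.0629,.201]),1))
g=cen(blob(p,(22,130,80),(35,255,255),(115,155,140,165)));print("grip",g,onz(p,g[0],g[1],.124))
f=p["frame"]
for rr in(190,194,198,202,206):print(rr,[int(v) for v in f[rr,250:272].sum(1)//3])
big=cv2.resize(f[5:205,140:340,::-1],None,fx=3,fy=3,interpolation=cv2.INTER_CUBIC);cv2.imwrite("pics/w2c.png",big)
# pod & flap corners guess
for n,(c,rw,z) in dict(podTL=(191,14,.075),podTR=(320,12,.075)).items():print(n,onz(p,rw,c,z))
```

```text
btn (np.float64(40.64233576642336), np.float64(255.03649635036496), 137) [0.5482 0.0557 0.067 ]
hole/tip proj [259.3 192.4]
grip (np.float64(134.85476190476192), np.float64(155.15952380952382), 420) [ 0.4461 -0.0217  0.124 ]
190 [145, 148, 147, 150, 147, 148, 147, 145, 144, 141, 138, 139, 143, 148, 146, 147, 146, 146, 146, 152, 149, 150]
194 [174, 173, 174, 170, 175, 171, 152, 110, 81, 81, 77, 75, 82, 113, 153, 176, 182, 186, 180, 180, 176, 180]
198 [184, 185, 187, 189, 186, 168, 129, 90, 79, 80, 76, 74, 72, 97, 150, 180, 189, 185, 184, 184, 182, 183]
202 [184, 188, 183, 177, 161, 140, 103, 82, 84, 87, 85, 87, 82, 91, 126, 158, 179, 183, 187, 183, 183, 182]
206 [179, 162, 122, 89, 78, 84, 83, 89, 82, 87, 86, 81, 82, 80, 78, 72, 78, 114, 157, 182, 182, 184]
podTL [0.4884 0.0849 0.075 ]
podTR [0.614 0.074 0.075]
```

View pics/w2c.png

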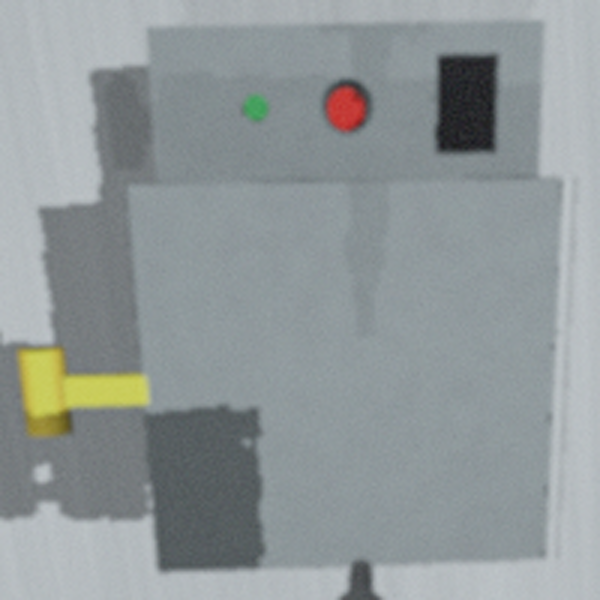

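Request:
move_arm:
  targets:
    - [[0.002,0,0.004,0.002,0.035,0,0],[0,0,0,0.002,0.035,0,0],[0,0,0,0.002,0.03,0,0],[0,0,0,0.002,0.015,0,0],[0,0,0,0,0,-0.02,0]]

```text
clock: 7.25
tool_pos: [0.5516, 0.0366, 0.2622]
eef_rot: [0.998, -0.064, 0.002, 0.004]
contact_force: [0.2, -0.3, -0.4]
opening: 0.125
```

Request:
move_arm:
  targets:
    - [[0,0,0,0,0,-0.02,0],[0,0,0,0,0,-0.02,0],[0,0,0,0,0,-0.01,0],[0,0,0,0,0,0,0]]

```text
clock: 7.65
tool_pos: [0.5519, 0.0284, 0.2082]
eef_rot: [0.998, -0.068, 0.001, 0.007]
contact_force: [-0.2, 0.2, -0.8]
opening: 0.126
```

Run:
```python
from plant import r
from h import *
s=r.get_state();print(s["tool_pos"],want(s,-.096),s["contact_force"],s["opening"])
```

```text
[0.55193124 0.02841614 0.20824213] [0.0144 0.0011 0.0404] [-0.17559448  0.21606693 -0.83904667] 0.12592281894461962
```

Request:
move_arm:
  targets:
    - [[0.0144,0.001,0.04,-0.0036,0.0278,0,0],[0,0,0,0,0,0,0],[0,0,0,0,0,0,0]]

```text
clock: 7.95
tool_pos: [0.5497, 0.0563, 0.2098]
eef_rot: [0.999, -0.048, 0.001, -0.0]
contact_force: [0.2, -0.7, -0.6]
opening: 0.128
```

Run:
```python
from plant import r
from h import *
s=r.get_state();print(s["tool_pos"],want(s,-.096),s["contact_force"],s["opening"],s["q"])
```

```text
[0.54972509 0.05631311 0.20982426] [-0.0007  0.0028  0.001 ] [ 0.16314381 -0.70214485 -0.64851612] 0.12816641031489118 [ 0.09022639  0.64005056 -0.45785319  1.79816585  0.38133215  0.78882017
 -0.65777089]
```

Descend in small steps (tip is now at ~0.129).

Request:
move_arm:
  targets:
    - [[0,0.003,0,-0.0012,0,-0.012,0],[0,0,0,0,0.001,-0.012,0],[0,0,0,0,0.001,-0.012,0],[0,0,0,0,0,0,0]]

```text
clock: 8.35
tool_pos: [0.5489, 0.0585, 0.1718]
eef_rot: [0.999, -0.049, 0.001, -0.0]
contact_force: [-0.3, 0.3, -0.0]
opening: 0.122
```

Run:
```python
from plant import r
from h import *
s=r.get_state();print(s["tool_pos"],want(s,-.096),s["contact_force"],s["opening"])
```

```text
[0.54886908 0.05848825 0.17175202] [-0.0009  0.0014  0.0012] [-0.28822422  0.31841513 -0.0278238 ] 0.12179278950646429
```

Request:
move_arm:
  targets:
    - [[0,0.001,0,-0.0006,-0.0025,0,0],[0,0,0,0,0,-0.01,0],[0,0,0,0,0,-0.01,0],[0,0,0,0,0,0,0]]

```text
clock: 8.75
tool_pos: [0.5481, 0.0553, 0.1496]
eef_rot: [0.999, -0.049, -0.0, -0.0]
contact_force: [-1.1, -0.3, 0.1]
opening: 0.122
```

Run:
```python
from plant import r
from h import *
s=r.get_state();print(s["tool_pos"],want(s,-.096),s["contact_force"],s["opening"])
p=r.snapshot("wrist");np.save("pics/w3.npy",p,allow_pickle=True)
print(np.round(proj(p,[.5483,.0562,.075]),1))
```

```text
[0.54814542 0.055307   0.14957201] [-0.0005 -0.0003  0.0018] [-1.13700497 -0.3315335   0.07808404] 0.12223636088516561
[259.4 194.4]
```

Request:
move_arm:
  targets:
    - [[0,0,0,0,0.0008,-0.004,0],[0,0,0,0,0,-0.003,0],[0,0,0,0,0,-0.003,0],[0,0,0,0,0,0,0]]

```text
clock: 9.2
tool_pos: [0.5514, 0.0575, 0.143]
eef_rot: [0.999, -0.049, 0.004, -0.001]
contact_force: [-2.0, -0.6, 3.6]
opening: 0.123
```

Run:
```python
from plant import r
from h import *
s=r.get_state();print(s["tool_pos"],want(s,-.096),s["contact_force"],s["opening"])
```

```text
[0.55135292 0.057544   0.14296018] [-0.0019  0.0076  0.0017] [-1.97911956 -0.61270817  3.59543274] 0.1233723867228297
```

Request:
move_arm:
  targets:
    - [[-0.002,0.0076,0,-0.003,-0.0012,-0.003,0],[0,0,0,0,0,-0.003,0],[0,0,0,0,0,-0.003,0]]

```text
clock: 9.5
tool_pos: [0.5546, 0.0591, 0.1418]
eef_rot: [0.999, -0.049, 0.008, -0.002]
contact_force: [-2.6, 0.4, 20.1]
opening: 0.124
```

Run:
```python
from plant import r
from h import *
s=r.get_state();print(s["tool_pos"],want(s,-.096),s["contact_force"],s["opening"])
```

```text
[0.55463455 0.05912163 0.14175174] [-0.0028  0.0163  0.0015] [-2.557717    0.35878475 20.06198905] 0.12437069711159432
```

Request:
move_arm:
  targets:
    - [[-0.003,0.016,0,-0.005,-0.002,0.008,0],[0,0,0,0,0,0.012,0],[0,0,0,0,0,0.02,0],[0,0,0,0,0,0.03,0],[0,0,0,0,0,0.03,0]]

```text
clock: 10.0
tool_pos: [0.5475, 0.0571, 0.2434]
eef_rot: [0.999, -0.048, -0.002, 0.001]
contact_force: [0.9, -0.1, -1.1]
opening: 0.128
```

Request:
move_arm:
  targets:
    - [[0,0,0,0,0,0.02,0],[0,0,0,0,0,0.01,0],[0,0,0,0,0,0,0]]

```text
clock: 10.3
tool_pos: [0.5495, 0.058, 0.2789]
eef_rot: [0.999, -0.048, 0.002, -0.0]
contact_force: [-0.2, -0.1, 0.5]
opening: 0.124
```

Run:
```python
from plant import r
from h import *
s=r.get_state();print(s["tool_pos"],want(s,-.096),s["contact_force"],s["opening"])
```

```text
[0.54951234 0.0579783  0.27890481] [-0.0008  0.0034  0.0004] [-0.20630709 -0.0901758   0.49208661] 0.12414944039353804
```

Request:
move_arm:
  targets:
    - [[0,0.003,0,-0.002,-0.035,0,0],[0,0,0,-0.002,-0.035,0,0],[0,0,0,-0.002,-0.035,0,0],[0,0,0,-0.002,-0.035,0,0],[0,0,0,-0.002,-0.035,0,0]]

```text
clock: 10.8
tool_pos: [0.5365, -0.1146, 0.2743]
eef_rot: [0.999, -0.041, -0.003, -0.003]
contact_force: [0.6, -0.4, -1.4]
opening: 0.124
```

Request:
move_arm:
  targets:
    - [[0,0,0,-0.002,-0.035,0,0],[0,0,0,-0.002,-0.035,0,0],[0,0,0,-0.001,-0.03,0,0],[0,0,0,0,-0.015,0,0],[0,0,0,0,0,0,0]]

```text
clock: 11.3
tool_pos: [0.5257, -0.2402, 0.2668]
eef_rot: [0.999, -0.045, -0.009, -0.003]
contact_force: [-0.1, -0.4, -1.2]
opening: 0.126
```

Run:
```python
from plant import r
from h import *
s=r.get_state();print(s["tool_pos"],want(s,-.096),s["contact_force"],s["opening"])
p=r.snapshot("wrist");np.save("pics/w4.npy",p,allow_pickle=True)
tp=s["tool_pos"];c=np.array(proj(p,tp-[0,0,.081]));print("tip proj",c)
f=p["frame"];i,j=int(c[1]),int(c[0])
for rr in range(i-6,i+16,4):print(rr,[int(v) for v in f[rr,j-14:j+15].sum(1)//3])
```

```text
[ 0.52567398 -0.24022565  0.26675645] [-0.0067 -0.0179 -0.0056] [-0.08798089 -0.3657341  -1.22374455] 0.1256969777897767
tip proj [261.29010224 193.27599703]
187 [179, 178, 174, 176, 174, 173, 177, 175, 177, 177, 179, 178, 177, 175, 177, 176, 174, 173, 170, 167, 163, 159, 159, 155, 150, 149, 149, 141, 141]
191 [175, 179, 176, 174, 175, 177, 177, 176, 172, 172, 171, 172, 175, 176, 178, 175, 181, 180, 182, 181, 176, 178, 178, 181, 182, 182, 181, 179, 177]
195 [179, 179, 176, 177, 178, 169, 147, 106, 75, 76, 71, 68, 74, 107, 146, 174, 179, 182, 181, 180, 181, 176, 180, 179, 183, 181, 180, 177, 176]
199 [177, 182, 177, 178, 175, 165, 137, 94, 75, 74, 74, 66, 67, 91, 145, 171, 179, 181, 185, 182, 181, 177, 180, 182, 179, 181, 180, 179, 177]
203 [177, 176, 180, 176, 165, 146, 113, 83, 77, 75, 84, 80, 78, 74, 92, 118, 154, 170, 182, 182, 182, 182, 180, 180, 179, 180, 183, 179, 180]
207 [175, 173, 150, 108, 77, 77, 80, 77, 78, 80, 82, 81, 78, 79, 73, 66, 61, 84, 123, 157, 179, 181, 178, 182, 183, 182, 180, 182, 178]
```

Request:
move_arm:
  targets:
    - [[-0.0067,-0.0179,-0.0056,0.0089,-0.0078,-0.03,0],[0,0,0,0,0,-0.03,0],[0,0,0,0,0,-0.03,0],[0,0,0,0,0,-0.015,0],[0,0,0,0,0,0,0]]

```text
clock: 11.85
tool_pos: [0.5384, -0.2323, 0.1593]
eef_rot: [0.999, -0.039, 0.002, -0.005]
contact_force: [-0.3, 0.3, -1.0]
opening: 0.125
```

Run:
```python
from plant import r
from h import *
s=r.get_state();print(s["tool_pos"],want(s,-.096),s["contact_force"],s["opening"])
```

```text
[ 0.53840259 -0.23228957  0.15929084] [-0.0092  0.0049 -0.0173] [-0.29252761  0.34318553 -0.99666875] 0.12530873369262407
```

Request:
move_arm:
  targets:
    - [[-0.009,0.005,-0.017,-0.0038,-0.0157,-0.006,0],[0,0,0,0,0,0,0],[0,0,0,0,0,0,0]]

```text
clock: 12.15
tool_pos: [0.5364, -0.2456, 0.1548]
eef_rot: [0.999, -0.046, 0.001, -0.0]
contact_force: [-0.2, 0.7, -0.2]
opening: 0.127
```

Run:
```python
from plant import r
from h import *
s=r.get_state();print(s["tool_pos"],want(s,-.096),s["contact_force"],s["opening"])
```

```text
[ 0.53640999 -0.24564362  0.15479032] [-0.0006  0.0024 -0.0037] [-0.15802639  0.69958815 -0.23514132] 0.12701980468383287
```

Request:
move_arm:
  targets:
    - [[0,0.0024,-0.0037,-0.0018,-0.0024,-0.01,0],[0,0,0,0,0,-0.008,0],[0,0,0,0,0,0,0]]

```text
clock: 12.45
tool_pos: [0.5354, -0.2488, 0.1371]
eef_rot: [0.999, -0.049, 0.002, 0.0]
contact_force: [-0.1, 1.2, -0.5]
opening: 0.121
```

Run:
```python
from plant import r
from h import *
s=r.get_state();print(s["tool_pos"],want(s,-.096),s["contact_force"],s["opening"])
```

```text
[ 0.53538902 -0.24882553  0.1370677 ] [0.0006 0.003  0.0013] [-0.07783641  1.17008076 -0.54563733] 0.12128653194176076
```

Request:
move_arm:
  targets:
    - [[0,0.003,0,-0.0008,0.0008,-0.008,0],[0,0,0,0,0,-0.008,0],[0,0,0,0,0,-0.008,0],[0,0,0,0,0,0,0]]

```text
clock: 12.85
tool_pos: [0.5343, -0.2477, 0.1106]
eef_rot: [0.999, -0.049, -0.0, 0.0]
contact_force: [0.3, -0.5, -0.9]
opening: 0.124
```

Run:
```python
from plant import r
from h import *
s=r.get_state();print(s["tool_pos"],want(s,-.096),s["contact_force"],s["opening"])
```

```text
[ 0.53432656 -0.24770656  0.11060953] [ 0.0002 -0.0007  0.0011] [ 0.33746118 -0.53839452 -0.91463664] 0.12441788356584199
```

Request:
move_arm:
  targets:
    - [[0,0,0,0,0,-0.008,0],[0,0,0,0,0,-0.008,0],[0,0,0,0,0,-0.004,0],[0,0,0,0,0,0,0]]

```text
clock: 13.25
tool_pos: [0.5351, -0.2476, 0.0887]
eef_rot: [0.999, -0.048, 0.0, -0.0]
contact_force: [0.2, 0.1, -0.8]
opening: 0.123
```

Run:
```python
from plant import r
from h import *
s=r.get_state();print(s["tool_pos"],want(s,-.096),s["contact_force"],s["opening"])
```

```text
[ 0.53513491 -0.2475554   0.08872292] [-0.      0.0006  0.0008] [ 0.18379175  0.14112553 -0.81128813] 0.12294209691945357
```

Request:
move_arm:
  targets:
    - [[0,0,0,0,0,-0.003,0],[0,0,0,0,0,0,0.4],[0,0,0,0,0,0,0.6],[0,0,0,0,0,0,0.6],[0,0,0,0,0,0,0.6]]

```text
clock: 13.75
tool_pos: [0.5354, -0.2478, 0.0862]
eef_rot: [0.999, -0.048, 0.001, 0.0]
contact_force: [-0.7, -0.2, 0.4]
opening: 0.464
```

Request:
move_arm:
  targets:
    - [[0,0,0,0,0,0,0.6],[0,0,0,0,0,0.02,0.6],[0,0,0,0,0,0.02,0.6],[0,0,0,0,0,0.03,0.6],[0,0,0,0,0,0.03,0.6]]

```text
clock: 14.25
tool_pos: [0.5316, -0.2467, 0.1852]
eef_rot: [0.999, -0.048, -0.004, -0.001]
contact_force: [0.4, -0.6, 0.1]
opening: 0.603
```

Run:
```python
from plant import r
from h import *
s=r.get_state();print(s["tool_pos"],want(s,1.475),want(s,-1.667),s["contact_force"],s["opening"],s["q"])
p=r.snapshot("wrist");c=[proj(p,X) for X in([.5347,-.2478,.125],[.5347,-.2478,.045])];print(c)
t=r.snapshot("top");s=r.snapshot("scene")
g=cen(blob(t,(22,130,80),(35,255,255),(215,250,240,280)));
b=cen(blob(s,(22,130,80),(35,255,255),(140,180,260,300)));print(g,b)
a=np.hstack([cv2.resize(p["frame"],(400,300)),cv2.resize(s["frame"][130:190,180:260],(400,300))]);cv2.imwrite("pics/w5.png",a[:,:,::-1])
```

```text
[ 0.53158659 -0.24672935  0.18518408] [ 0.0044 -0.0087  1.5713] [-0.0087 -0.0044 -1.5707] [ 0.41516697 -0.61189894  0.12778055] 0.6027649076246773 [ 0.61696471  0.71933979 -0.45629222  1.7109394   0.40912086  0.81652173
 -0.1242887 ]
[(np.float64(264.63276534537795), np.float64(203.39588066748354)), (np.float64(263.9438165660497), np.float64(173.60017886348925))]
(np.float64(238.6375), np.float64(259.9125), 80) (np.float64(163.2051282051282), np.float64(280.56410256410254), 39)
```

View pics/w5.png

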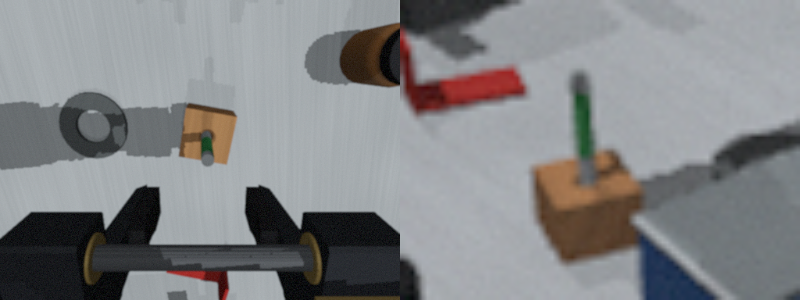

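The scriber stands upright in its stand again. Now to the flap grip.

Request:
move_arm:
  targets:
    - [[0.001,-0.002,0.145,-0.007,0.02,0.006,0.6],[0,0,0.145,-0.007,0.02,0.006,0.6],[0,0,0.145,-0.007,0.02,0.006,0.6],[0,0,0.145,-0.007,0.02,0.006,0.6],[0,0,0.145,-0.007,0.02,0.006,0.6]]

```text
clock: 14.9
tool_pos: [0.4928, -0.1479, 0.2108]
eef_rot: [0.948, 0.318, -0.005, -0.0]
contact_force: [-0.0, 0.4, -0.6]
opening: 0.601
```

Request:
move_arm:
  targets:
    - [[0,0,0.145,-0.007,0.02,0,0.6],[0,0,0.145,-0.007,0.02,0,0.6],[0,0,0.145,-0.007,0.02,0,0.6],[0,0,0.145,-0.007,0.02,0,0.6],[0,0,0.145,-0.007,0.02,0,0.6]]

```text
clock: 15.4
tool_pos: [0.4522, -0.0446, 0.2061]
eef_rot: [0.766, 0.643, -0.009, -0.001]
contact_force: [-0.5, 0.2, 1.0]
opening: 0.598
```

Run:
```python
from plant import r
from h import *
s=r.get_state();print(s["tool_pos"],want(s,1.48),s["contact_force"],s["opening"],s["q"])
p=np.load("pics/w2.npy",allow_pickle=True).item();t=r.snapshot("top")
print(tri([(p,134.9,155.2),(t,242.2,260.1)]))
w=r.snapshot("wrist");np.save("pics/w6.npy",w,allow_pickle=True)
m=blob(w,(22,130,80),(35,255,255));g=cen(m);print(g,np.round(proj(w,[.447,-.0215,.125]),1))
m=cv2.morphologyEx(m,cv2.MORPH_OPEN,np.ones((3,3)));c=cv2.findContours(m,0,1)[0];print([(cv2.boundingRect(k)) for k in c if cv2.contourArea(k)>60])
```

```text
[ 0.45224466 -0.04457961  0.20611687] [ 0.0103 -0.0143  0.0825] [-0.45582178  0.24658701  0.97385668] 0.5983676611808231 [ 0.53982127  0.63211463 -0.87912137  2.05005297  0.69381701  0.80366096
  0.63287881]
[ 0.4447 -0.0221  0.1196]
(np.float64(211.1039729501268), np.float64(280.2857142857143), 1183) [286.  186.4]
[(268, 178, 39, 48)]
```

Request:
move_arm:
  targets:
    - [[0.01,-0.014,0.0825,-0.0057,0.0228,0,0.6],[0,0,0,0,0,-0.02,0.6],[0,0,0,0,0,-0.02,0.6],[0,0,0,0,0,0,0.6]]

```text
clock: 15.9
tool_pos: [0.4459, -0.0222, 0.163]
eef_rot: [0.742, 0.671, -0.001, -0.001]
contact_force: [-0.4, 0.3, -0.1]
opening: 0.6
```

Run:
```python
from plant import r
from h import *
s=r.get_state();print(s["tool_pos"],want(s,1.48),s["contact_force"],s["opening"])
w=r.snapshot("wrist");
m=blob(w,(22,130,80),(35,255,255));c=cv2.findContours(m,0,1)[0];print([(cv2.boundingRect(k)) for k in c if cv2.contourArea(k)>60])
for z in(.115,.12,.125,.13):print(np.round(proj(w,[.4465,-.0218,z]),1))
```

```text
[ 0.4459362  -0.02224811  0.1629851 ] [-0.0009 -0.0033  0.01  ] [-0.37342671  0.29829466 -0.06773304] 0.5995703871093447
[(240, 208, 46, 56)]
[261.4 210.9]
[261.4 213.7]
[261.5 216.7]
[261.5 219.7]
```

Request:
move_arm:
  targets:
    - [[0,-0.003,0.01,0.001,0.001,-0.018,0.6],[0,0,0,0,0,-0.018,0.6],[0,0,0,0,0,-0.006,0.5],[0,0,0,0,0,0,0.4]]

```text
clock: 16.35
tool_pos: [0.4503, -0.0236, 0.1225]
eef_rot: [0.742, 0.671, 0.002, 0.002]
contact_force: [-0.6, -0.5, -0.6]
opening: 0.439
```

Run:
```python
from plant import r
from h import *
s=r.get_state();print(s["tool_pos"],want(s,1.48),s["contact_force"],s["opening"])
```

```text
[ 0.45025929 -0.02363418  0.12248894] [0.0005 0.0048 0.0095] [-0.6122368  -0.50026059 -0.63355789] 0.43892907215157057
```

Request:
move_arm:
  targets:
    - [[0,0.005,0.009,-0.003,0.0017,-0.003,0.3],[0,0,0,0,0,0,0.2],[0,0,0,0,0,0,0.1],[0,0,0,0,0,0,0.1]]
  force: 30

```text
clock: 16.75
tool_pos: [0.4482, -0.0207, 0.1214]
eef_rot: [0.739, 0.674, 0.002, 0.0]
contact_force: [-0.0, -0.2, 0.5]
opening: 0.107
```

Run:
```python
from plant import r
from h import *
s=r.get_state();print(s["tool_pos"],want(s,1.48),s["contact_force"],s["opening"])
w=r.snapshot("wrist");a=w["frame"];cv2.imwrite("pics/w7.png",a[130:384,100:420,::-1])
```

```text
[ 0.44819983 -0.02073373  0.12143297] [-0.0016  0.0029  0.0006] [-0.00161204 -0.24527841  0.48134747] 0.10727374107122263
```

View pics/w7.png

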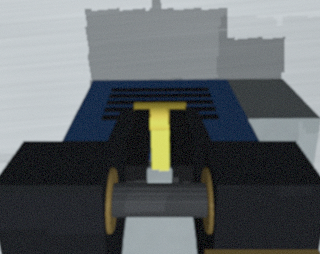

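The view shows the fingers around the yellow stem (crop ~(160,150)) with the bar ahead of them at crop (160,105), i.e. frame (260,235). So the bar lies farther towards −x or lower than I reckoned; I'll recompute it from the bar's apparent width.

Run:
```python
from plant import r
from h import *
w=r.snapshot("wrist");s=r.get_state();print(w["T"].round(4).tolist(),s["tool_pos"],s["opening"])
m=blob(w,(22,130,60),(35,255,255))
for rr in range(224,305,5):
    x=np.nonzero(m[rr])[0];print(rr,(x.min(),x.max(),len(x)) if len(x) else None,end=" ")
print()
for X in ([.448,-.0207,.1294],[.4465,-.0218,.12],[.4465,-.0218,.13],[.435,-.0218,.12],[.43,-.0218,.11]):
    print(X,np.round(proj(w,X),1))
T=w["T"]
for d in(.15,.165,.18):
    o,dr=ray(w,234,260);print(d,(o+dr*d).round(4))
```

```text
[[0.0922, -0.9455, -0.3122, 0.3671], [0.9957, 0.0879, 0.0278, -0.0145], [0.0011, -0.3134, 0.9496, 0.2805], [0.0, 0.0, 0.0, 1.0]] [ 0.44823102 -0.02088148  0.12134879] 0.10354451232836812
224 None 229 None 234 (np.int64(234), np.int64(285), 52) 239 (np.int64(234), np.int64(284), 51) 244 (np.int64(249), np.int64(269), 21) 249 (np.int64(249), np.int64(269), 21) 254 (np.int64(249), np.int64(269), 21) 259 (np.int64(249), np.int64(269), 21) 264 (np.int64(251), np.int64(269), 19) 269 (np.int64(251), np.int64(269), 19) 274 (np.int64(252), np.int64(269), 18) 279 (np.int64(251), np.int64(269), 19) 284 (np.int64(253), np.int64(270), 18) 289 (np.int64(253), np.int64(270), 18) 294 (np.int64(252), np.int64(270), 19) 299 (np.int64(264), np.int64(306), 3) 304 (np.int64(216), np.int64(306), 2) 
[0.448, -0.0207, 0.1294] [261.4 250.1]
[0.4465, -0.0218, 0.12] [258.9 239.2]
[0.4465, -0.0218, 0.13] [258.9 248.2]
[0.435, -0.0218, 0.12] [256.9 219.2]
[0.43, -0.0218, 0.11] [256.1 203.4]
0.15 [ 0.4321 -0.02    0.1441]
0.165 [ 0.4386 -0.0205  0.1304]
0.18 [ 0.4451 -0.0211  0.1168]
```

Run:
```python
from plant import r
from h import *
w=r.snapshot("wrist");s=r.snapshot("scene")
a=cv2.resize(w["frame"][205:315,200:320],(600,550),interpolation=cv2.INTER_CUBIC)
a=np.clip(a.astype(float)*1.8,0,255).astype(np.uint8)
b=cv2.resize(s["frame"][120:230,240:280],(200,550),interpolation=cv2.INTER_CUBIC)
b=cv2.resize(s["frame"][145:185,255:310],(200,145),interpolation=cv2.INTER_CUBIC);b=np.vstack([b,np.zeros((405,200,3),np.uint8)])
cv2.imwrite("pics/w8.png",np.hstack([a,b])[:,:,::-1])
st=r.get_state();tp=st["tool_pos"]
for dx in(-.009,.009):print(np.round(proj(w,tp+[dx,.005,-.011]),1))
```

```text
[268.5 218.2]
[271.2 247.5]
```

View pics/w8.png

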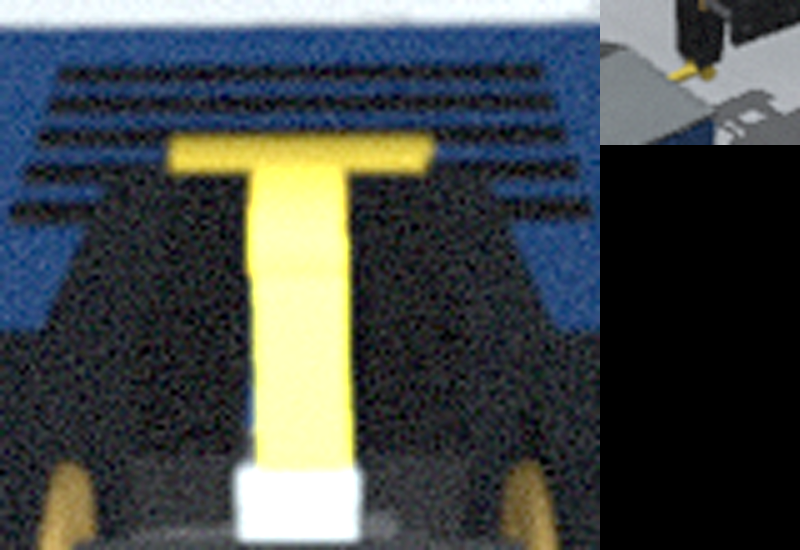

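The fingertips sit on top of the bar, not beside it: the visible finger ends are ~13 mm behind the TCP, and the bar spans crop rows 133–275. I'll open, go ~22 mm deeper and pinch again.

Request:
move_arm:
  targets:
    - [[0,0,0,-0.001,0,0.01,0.45],[0,0,0,0,0,0,0.45],[0,0,0,0,0,0,0.45],[0,0,0,0,0,0,0.45],[0,0.003,0,-0.001,0,-0.01,0.45]]

```text
clock: 17.45
tool_pos: [0.4469, -0.0213, 0.1212]
eef_rot: [0.739, 0.674, 0.001, -0.0]
contact_force: [0.2, 0.6, 0.8]
opening: 0.451
```

Run:
```python
from plant import r
from h import *
s=r.get_state();print(r.finger_overhang,s["tool_pos"],want(s,1.48),s["contact_force"],s["opening"])
```

```text
0.011 [ 0.4468934  -0.02126816  0.12117255] [-0.0012  0.0012  0.002 ] [0.18272349 0.59784617 0.8399359 ] 0.4506679435387657
```

Request:
move_arm:
  targets:
    - [[0,0,0,0,0,-0.008,0.45],[0,0,0,0,0,-0.008,0.45],[0,0,0,0,0,-0.004,0.45],[0,0,0,0,0,0,0.3]]

```text
clock: 17.85
tool_pos: [0.4452, -0.0215, 0.0969]
eef_rot: [0.739, 0.674, -0.001, -0.002]
contact_force: [-0.8, -0.8, -0.2]
opening: 0.381
```

Run:
```python
from plant import r
from h import *
s=r.get_state();print(s["tool_pos"],want(s,1.48),s["contact_force"],s["opening"])
```

```text
[ 0.44516392 -0.0214722   0.0968994 ] [-0.0009 -0.0038  0.0015] [-0.75148702 -0.82209646 -0.16679888] 0.38138127251583404
```

Request:
move_arm:
  targets:
    - [[0,-0.004,0,0.001,0,0,0.2],[0,0,0,0,0,0,0.2],[0,0,0,0,0,0,0.2],[0,0,0,0,0,0,0.15]]

```text
clock: 18.25
tool_pos: [0.4459, -0.0201, 0.0968]
eef_rot: [0.738, 0.674, 0.001, -0.001]
contact_force: [-0.2, 1.4, -1.6]
opening: 0.29
```

Run:
```python
from plant import r
from h import *
s=r.get_state();print(s["tool_pos"],want(s,1.48),s["contact_force"],s["opening"])
w=r.snapshot("wrist");m=blob(w,(22,130,60),(35,255,255))
for rr in range(196,290,4):
    x=np.nonzero(m[rr])[0];print(rr,(int(x.min()),int(x.max()),len(x)) if len(x) else None,end=" ")
```

```text
[ 0.44588918 -0.02013823  0.09675963] [-0.0032  0.0001 -0.0001] [-0.24603025  1.41238017 -1.583137  ] 0.28956181185393054
196 None 200 None 204 None 208 None 212 None 216 None 220 None 224 None 228 None 232 None 236 None 240 None 244 None 248 None 252 None 256 None 260 (233, 287, 47) 264 (229, 289, 61) 268 (228, 290, 63) 272 (228, 290, 63) 276 (227, 291, 65) 280 (227, 291, 65) 284 (227, 291, 64) 288 (227, 291, 65)
```

Reading 0.29 = 25.5 mm: the bar is pinched by its ends. Now lift along the arc.

Request:
move_arm:
  targets:
    - [[0,0,0,0.002,0,0.02,0.15],[0,0,0,0.004,0,0.019,0.15],[0,0,0,0.007,-0.001,0.019,0.15],[0,0,0,0.009,-0.001,0.018,0.15]]

```text
clock: 18.7
tool_pos: [0.471, -0.0222, 0.1742]
eef_rot: [0.738, 0.675, 0.003, -0.001]
contact_force: [9.0, -1.2, -9.5]
opening: 0.292
```

```bash
cat > arc.py <<'E'
from plant import r
from h import *
s=r.get_state();b=s["tool_pos"]+[0,0,.0235]
d=(b-[.6063,-.036,.115]);l=np.array([.996,-.09])@d[:2];y=np.array([.09,.996])@d[:2]
print(s["tool_pos"].round(4),"want",want(s,1.48),s["contact_force"].round(1),s["opening"].round(3),"rad",np.hypot(l,d[2]).round(4),"ang",np.arctan2(d[2],-l).round(3),"y",y.round(4),s["q"].round(2))
E
python3 arc.py
```

```text
Traceback (most recent call last):
  File "arc.py", line 5, in <module>
    print(s["tool_pos"].round(4),"want",want(s,1.48),s["contact_force"].round(1),s["opening"].round(3),"rad",np.hypot(l,d[2]).round(4),"ang",np.arctan2(d[2],-l).round(3),"y",y.round(4),s["q"].round(2))
                                                                                 ^^^^^^^^^^^^^^^^^^
AttributeError: 'float' object has no attribute 'round'
```

Request:
move_arm:
  targets:
    - [[0,0.004,0,0.0135,-0.001,0.015,0.15],[0,0,0,0.0135,-0.001,0.0145,0.15],[0,0,0,0.015,-0.001,0.013,0.15]]

```text
clock: 19.0
tool_pos: [0.513, -0.0257, 0.2183]
eef_rot: [0.738, 0.674, 0.001, -0.003]
contact_force: [8.4, 0.6, -18.5]
opening: 0.291
```

```bash
sed -i 's/s\["opening"\].round(3)/round(s["opening"],3)/' arc.py; python3 arc.py
```

```text
[ 0.513  -0.0257  0.2183] want [-0.0062 -0.0024 -0.0006] [  8.4   0.6 -18.5] 0.291 rad 0.1577 ang 0.934 y 0.0018 [ 0.5   0.69 -0.9   1.88  0.67  0.91  0.75]
```

Request:
move_arm:
  targets:
    - [[-0.006,-0.002,0,0.0195,-0.002,0.007,0.15],[0,0,0,0.018,-0.0015,0.0065,0.15],[0,0,0,0.019,-0.0015,0.0045,0.15]]

```text
clock: 19.3
tool_pos: [0.5633, -0.0302, 0.2401]
eef_rot: [0.738, 0.675, -0.006, -0.004]
contact_force: [-2.6, 0.4, -0.3]
opening: 0.289
```

```bash
python3 arc.py
```

```text
[ 0.5633 -0.0302  0.2401] want [ 0.0034 -0.0141 -0.0018] [-2.6  0.4 -0.3] 0.289 rad 0.1548 ang 1.287 y 0.0019 [ 0.47  0.73 -0.9   1.7   0.64  1.05  0.83]
```

Request:
move_arm:
  targets:
    - [[0.003,-0.014,0,0.019,-0.0015,0.0035,0.15],[0,0,0,0.019,-0.0015,0.001,0.15],[0,0,0,0.019,-0.0015,-0.001,0.15]]

```text
clock: 19.6
tool_pos: [0.6183, -0.0348, 0.2448]
eef_rot: [0.738, 0.675, -0.003, -0.002]
contact_force: [-2.3, 0.4, -1.5]
opening: 0.294
```

```bash
python3 arc.py
```

```text
[ 0.6183 -0.0348  0.2448] want [ 0.0017 -0.0065 -0.0024] [-2.3  0.4 -1.5] 0.294 rad 0.1538 ang 1.648 y 0.0023 [ 0.44  0.79 -0.89  1.53  0.65  1.14  0.9 ]
```

Go a little further to about 1.85 rad, well past upright, then release.

Request:
move_arm:
  targets:
    - [[0.002,-0.006,0,0.018,-0.0015,-0.002,0.15],[0,0,0,0.014,-0.001,-0.003,0.15],[0,0,0,0,0,0,0.3],[0,0,0,0,0,0,0.5],[0,0,0,0,0,0,0.6]]

```text
clock: 20.1
tool_pos: [0.6489, -0.0379, 0.2387]
eef_rot: [0.738, 0.675, -0.003, -0.002]
contact_force: [-0.2, -0.2, 0.5]
opening: 0.458
```

```bash
python3 arc.py
```

```text
[ 0.6489 -0.0379  0.2387] want [ 0.0004 -0.0069 -0.0014] [-0.2 -0.2  0.5] 0.458 rad 0.1533 ang 1.853 y 0.0019 [ 0.41  0.83 -0.87  1.44  0.66  1.18  0.93]
```

Request:
move_arm:
  targets:
    - [[0,-0.007,0,0,0,0.005,0.6],[0,0,0,0,0,0.015,0.6],[0,0,0,0,0,0.025,0.6],[0,0,0,0,0,0.025,0.6],[0,0,0,-0.02,0,0,0.6]]

```text
clock: 20.6
tool_pos: [0.6284, -0.0379, 0.3155]
eef_rot: [0.738, 0.675, 0.001, 0.001]
contact_force: [-0.4, 0.4, -0.5]
opening: 0.598
```

Request:
move_arm:
  targets:
    - [[0,0,0,-0.03,0,0,0.6],[0,0,0,-0.03,0,0,0.7],[0,0,0,-0.02,0,0,0.7],[0,0,0,0,0,-0.02,0.7],[0,0,0,0,0,0,0.7]]

```text
clock: 21.1
tool_pos: [0.5445, -0.0369, 0.3045]
eef_rot: [0.738, 0.675, 0.004, 0.006]
contact_force: [-1.0, -1.3, -0.2]
opening: 0.702
```

```bash
python3 arc.py
python3 - <<'E'
from plant import r
from h import *
w=r.snapshot("wrist");np.save("pics/w9.npy",w,allow_pickle=True)
for q in("filter_tab","flap"):print(q,[(np.round(d["centre"]).tolist(),round(d["score"],2)) for d in r.find_in(w,q)[:2]])
print(np.round(proj(w,[.5416,-.0301,.105]),1))
m=blob(w,(5,150,70),(18,255,255));c=[k for k in cv2.findContours(m,0,1)[0] if cv2.contourArea(k)>60]
for k in c:print(cv2.boundingRect(k),cv2.minAreaRect(k))
t=r.snapshot("top");m=blob(t,(5,150,60),(18,255,255),(170,240,225,300));print("top",cen(m),cen(m) and onz(t,*cen(m)[:2],.105))
a=cv2.resize(w["frame"],(512,384));cv2.imwrite("pics/w9.png",np.hstack([a,cv2.resize(t["frame"][160:256,220:290],(280,384))])[:,:,::-1])
E
```

```text
[ 0.5445 -0.0369  0.3045] want [ 0.0039  0.0147 -0.0023] [-1.  -1.3 -0.2] 0.702 rad 0.2217 ang 1.29 y -0.0065 [ 0.54  0.62 -0.96  1.69  0.57  1.12  0.89]
filter_tab [([142.0, 268.0], 0.61), ([145.0, 338.0], 0.5)]
flap [([268.0, 267.0], 0.75)]
[266.7 153.5]
(249, 142, 36, 18) ((266.5, 150.5), (17.0, 35.0), 90.0)
top (np.float64(209.0), np.float64(257.0), 1) [ 0.5341 -0.0117  0.105 ]
```

View pics/w9.png

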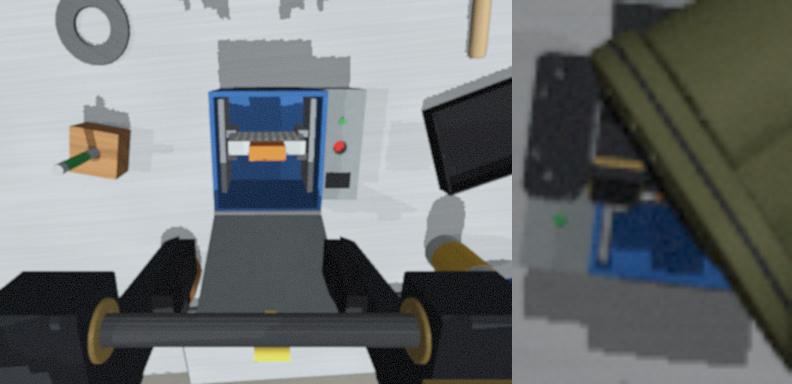

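The view shows the open box with the orange tab at (267,150), matching the predicted centre (266.7,153.5). The flap stands beyond upright behind it.

Request:
move_arm:
  targets:
    - [[0.004,0.0147,-0.002,-0.003,0.007,-0.03,0.7],[0,0,0,0,0,-0.03,0.7],[0,0,0,0,0,-0.03,0.7],[0,0,0,0,0,-0.02,0.7],[0,0,0,0,0,0,0.7]]

```text
clock: 21.8
tool_pos: [0.5495, -0.0269, 0.1968]
eef_rot: [0.739, 0.673, 0.007, 0.003]
contact_force: [-1.2, -0.1, -0.0]
opening: 0.702
```

```bash
python3 arc.py
```

```text
[ 0.5495 -0.0269  0.1968] want [-0.0049  0.0141  0.0027] [-1.2 -0.1 -0. ] 0.702 rad 0.1199 ang 1.071 y 0.0039 [ 0.46  0.75 -0.86  1.82  0.71  0.9   0.75]
```

Request:
move_arm:
  targets:
    - [[-0.005,0.014,0.003,-0.008,-0.0032,-0.02,0.7],[0,0,0,0,0,-0.02,0.7],[0,0,0,0,0,0,0.7]]

```text
clock: 22.1
tool_pos: [0.5433, -0.03, 0.157]
eef_rot: [0.739, 0.674, 0.001, 0.001]
contact_force: [-1.5, -0.4, 0.4]
opening: 0.702
```

```bash
python3 arc.py
python3 - <<'E'
from plant import r
from h import *
w=r.snapshot("wrist");m=blob(w,(5,140,60),(19,255,255))
for k in cv2.findContours(m,0,1)[0]:
    if cv2.contourArea(k)>60:print(cv2.boundingRect(k))
print([np.round(proj(w,[.5416+dx*.996+dy*.09,-.0301-.09*dx+dy,z]),1).tolist() for dx,dy,z in((0,0,.105),(-.008,-.02,.105),(-.008,.02,.105),(.008,-.02,.105),(.008,.02,.105),(-.008,0,.075))])
E
```

```text
[ 0.5433 -0.03    0.157 ] want [0.0001 0.0033 0.0007] [-1.5 -0.4  0.4] 0.702 rad 0.0911 ang 0.803 y 0.0003 [ 0.44  0.79 -0.81  1.86  0.78  0.83  0.69]
(143, 370, 14, 14)
(150, 348, 14, 13)
(232, 182, 59, 33)
[[260.2, 205.3], [230.0, 194.0], [290.5, 193.9], [230.7, 216.4], [289.8, 216.2], [260.1, 181.1]]
```

Request:
move_arm:
  targets:
    - [[0,0.003,0,-0.002,0.001,-0.02,0.7],[0,0,0,0,0,-0.02,0.7],[0,0,0,0,0,-0.012,0.7],[0,0,0,0,0,0,0.7]]

```text
clock: 22.55
tool_pos: [0.5456, -0.0283, 0.1093]
eef_rot: [0.739, 0.673, 0.004, 0.003]
contact_force: [0.0, 0.1, 0.5]
opening: 0.702
```

```bash
python3 arc.py
```

```text
[ 0.5456 -0.0283  0.1093] want [-0.0003  0.0104  0.0023] [0.  0.1 0.5] 0.702 rad 0.0636 ang 0.283 y 0.0022 [ 0.4   0.86 -0.75  1.9   0.87  0.74  0.61]
```

Request:
move_arm:
  targets:
    - [[0,0.0104,0.002,-0.004,-0.0012,-0.01,0.7],[0,0,0,0,0,-0.01,0.7],[0,0,0,0,0,-0.006,0.7],[0,0,0,0,0,0,0.6]]

```text
clock: 22.95
tool_pos: [0.5431, -0.0295, 0.0836]
eef_rot: [0.739, 0.674, 0.001, 0.001]
contact_force: [-0.9, -0.1, -0.6]
opening: 0.631
```

```bash
python3 arc.py
```

```text
[ 0.5431 -0.0295  0.0836] want [-0.0005  0.0032  0.0008] [-0.9 -0.1 -0.6] 0.631 rad 0.064 ang -0.124 y 0.0008 [ 0.38  0.89 -0.72  1.91  0.92  0.7   0.58]
```

Request:
move_arm:
  targets:
    - [[0,0.003,0,-0.001,0,-0.006,0.6],[0,0,0,0,0,-0.006,0.6],[0,0,0,0,0,0,0.6]]

```text
clock: 23.25
tool_pos: [0.5424, -0.0294, 0.0709]
eef_rot: [0.739, 0.674, 0.0, -0.0]
contact_force: [0.3, 0.3, -0.2]
opening: 0.6
```

```bash
python3 arc.py
```

```text
[ 0.5424 -0.0294  0.0709] want [-0.0006  0.0007  0.0008] [ 0.3  0.3 -0.2] 0.6 rad 0.0675 ang -0.31 y 0.0008 [ 0.37  0.91 -0.7   1.92  0.94  0.68  0.56]
```

Clear of the shoulders; close on the tab.

Request:
move_arm:
  targets:
    - [[0,0,0,-0.0005,-0.0005,0,0.4],[0,0,0,0,0,0,0.3],[0,0,0,0,0,0,0.3],[0,0,0,0,0,0,0.3]]
  force: 40

```text
clock: 23.65
tool_pos: [0.5418, -0.0298, 0.0709]
eef_rot: [0.739, 0.674, 0.001, -0.0]
contact_force: [-0.1, -0.0, -0.8]
opening: 0.449
```

```bash
python3 arc.py
```

```text
[ 0.5418 -0.0298  0.0709] want [-0.0009  0.0007  0.0007] [-0.1 -0.  -0.8] 0.449 rad 0.068 ang -0.307 y 0.0004 [ 0.37  0.91 -0.7   1.92  0.94  0.68  0.56]
```

Request:
move_arm:
  targets:
    - [[0,0,0,0,0,0.01,0.3],[0,0,0,0,0,0.012,0.3],[0,0,0,0,0,0.012,0.3],[0,0,0,0,0,0,0.3]]

```text
clock: 24.05
tool_pos: [0.5419, -0.0296, 0.1084]
eef_rot: [0.739, 0.674, 0.001, 0.0]
contact_force: [-0.1, -0.2, -0.7]
opening: 0.447
```

```bash
python3 arc.py
```

```text
[ 0.5419 -0.0296  0.1084] want [-0.0009  0.0014  0.0004] [-0.1 -0.2 -0.7] 0.447 rad 0.0669 ang 0.256 y 0.0006 [ 0.4   0.86 -0.75  1.9   0.87  0.74  0.62]
```

Request:
move_arm:
  targets:
    - [[0,0.001,0,0,0,0.015,0.3],[0,0,0,0,0,0.02,0.3],[0,0,0,0,0,0.025,0.3],[0,0,0,0,0,0.025,0.3],[0,0,0,0,0,0.015,0.3]]

```text
clock: 24.55
tool_pos: [0.5398, -0.0304, 0.2116]
eef_rot: [0.738, 0.674, -0.001, -0.001]
contact_force: [0.8, 0.3, -1.3]
opening: 0.445
```

Request:
move_arm:
  targets:
    - [[0,0,0,0,0,0.01,0.3],[0,0,0,0,0,0,0.3]]

```text
clock: 24.75
tool_pos: [0.5406, -0.0302, 0.2243]
eef_rot: [0.739, 0.674, 0.0, 0.0]
contact_force: [-0.2, -0.7, -1.1]
opening: 0.453
```

```bash
python3 arc.py
python3 - <<'E'
from plant import r
from h import *
w=r.snapshot("wrist");s=r.snapshot("scene")
b=cv2.resize(s["frame"][70:260,190:340],(400,506));a=np.vstack([cv2.resize(w["frame"],(400,300)),np.zeros((206,400,3),np.uint8)])
cv2.imwrite("pics/w10.png",np.hstack([a,b])[:,:,::-1])
E
```

```text
[ 0.5406 -0.0302  0.2243] want [0.     0.0006 0.0003] [-0.2 -0.7 -1.1] 0.453 rad 0.1483 ang 1.11 y -0.0002 [ 0.49  0.71 -0.89  1.8   0.67  0.96  0.79]
```

View pics/w10.png

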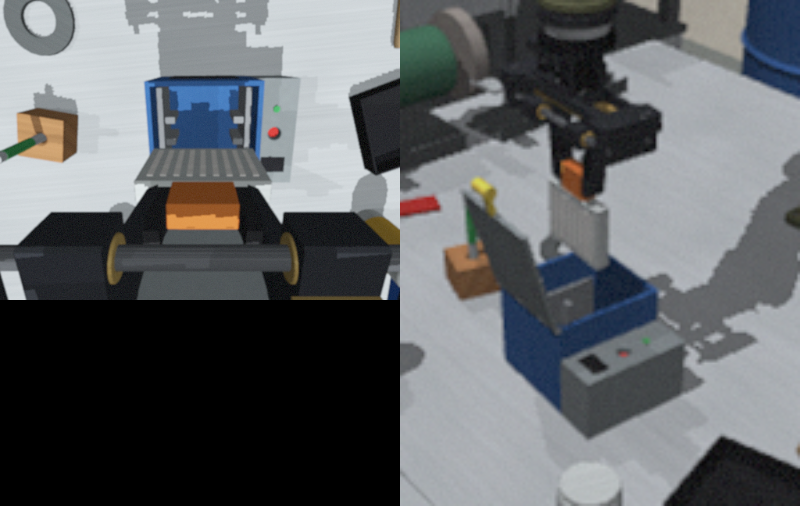

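The filter is out and hangs upright in the fingers; the flap stands open. Carry it to the tray.

Request:
move_arm:
  targets:
    - [[0,0,0,0.002,0.015,0,0.3],[0,0,0,0.003,0.025,0,0.3],[0,0,0,0.003,0.03,0,0.3],[0,0,0,0.003,0.03,0,0.3],[0,0,0,0.003,0.03,0,0.3]]

```text
clock: 25.35
tool_pos: [0.551, 0.101, 0.2171]
eef_rot: [0.741, 0.671, -0.006, -0.003]
contact_force: [-0.5, -0.4, -1.6]
opening: 0.447
```

Request:
move_arm:
  targets:
    - [[0,0,0,0.003,0.03,0,0.3],[0,0,0,0.003,0.03,0,0.3],[0,0,0,0.003,0.03,0,0.3],[0,0,0,0,0.02,0,0.3],[0,0,0,0,0.01,0,0.3]]

```text
clock: 25.85
tool_pos: [0.5549, 0.2366, 0.2122]
eef_rot: [0.738, 0.675, -0.008, -0.007]
contact_force: [0.2, 1.2, -1.6]
opening: 0.446
```

```bash
python3 arc.py
```

```text
[0.5549 0.2366 0.2122] want [ 0.0001 -0.0208 -0.0026] [ 0.2  1.2 -1.6] 0.446 rad 0.1425 ang 1.01 y 0.2669 [-0.03  0.8  -0.84  1.61  0.64  1.05  0.43]
```

Request:
move_arm:
  targets:
    - [[0,-0.0208,-0.003,0.0087,0.018,0,0.3],[0,0,0,0,0,-0.015,0.3],[0,0,0,0,0,-0.015,0.3],[0,0,0,0,0,-0.01,0.3],[0,0,0,0,0,0,0.3]]

```text
clock: 26.35
tool_pos: [0.5602, 0.2539, 0.1646]
eef_rot: [0.738, 0.675, -0.005, -0.0]
contact_force: [-0.2, -0.6, -1.5]
opening: 0.449
```

```bash
python3 arc.py
```

```text
[0.5602 0.2539 0.1646] want [ 0.0057 -0.0071 -0.0021] [-0.2 -0.6 -1.5] 0.449 rad 0.1026 ang 0.793 y 0.2846 [-0.09  0.86 -0.79  1.63  0.71  0.97  0.36]
```

Request:
move_arm:
  targets:
    - [[0.0057,-0.007,-0.002,0.0034,0.0006,0,0.3],[0,0,0,0,0,0,0.3],[0,0,0,0,0,0,0.3],[0,0,0,0,0,0,0.3]]

```text
clock: 26.75
tool_pos: [0.5648, 0.2516, 0.1645]
eef_rot: [0.74, 0.673, -0.0, 0.0]
contact_force: [1.3, -0.3, -1.6]
opening: 0.45
```

```bash
python3 arc.py
python3 - <<'E'
from plant import r
from h import *
w=r.snapshot("wrist");s=r.snapshot("scene");t=r.snapshot("top")
for n,p in(("wrist",w),("scene",s),("top",t)):
  for q in("tray","filter_foot","filter_tab","flap","scriber_mid"):print(n,q,[(np.round(d["centre"]).tolist(),round(d["score"],2)) for d in r.find_in(p,q)[:1]])
b=cv2.resize(s["frame"][110:310,190:390],(400,400));a=np.vstack([cv2.resize(w["frame"],(400,300)),np.zeros((100,400,3),np.uint8)])
cv2.imwrite("pics/w11.png",np.hstack([a,b])[:,:,::-1])
print(r.get_state()["qd"].round(3))
# tray rim corners expected in wrist/scene views
for n,p in(("wrist",w),("scene",s)):print(n,[np.round(proj(p,X)).tolist() for X in([.6047,.3299,.03],[.6376,.2133,.03],[.522,.1796,.03],[.4899,.2952,.03],[.5636,.2545,.004],[.5636,.2545,.098])])
E
```

```text
[0.5648 0.2516 0.1645] want [0.0009 0.0004 0.004 ] [ 1.3 -0.3 -1.6] 0.45 rad 0.0993 ang 0.827 y 0.2827 [-0.08  0.86 -0.79  1.63  0.71  0.96  0.36]
wrist tray [([152.0, 266.0], 0.73)]
wrist filter_foot [([231.0, 259.0], 0.66)]
wrist filter_tab [([233.0, 259.0], 0.57)]
wrist flap []
wrist scriber_mid []
scene tray [([262.0, 318.0], 0.81)]
scene filter_foot [([221.0, 322.0], 0.9)]
scene filter_tab [([224.0, 323.0], 0.91)]
scene flap [([164.0, 228.0], 0.64)]
scene scriber_mid [([161.0, 216.0], 0.53)]
top tray [([266.0, 334.0], 0.27)]
top filter_foot []
top filter_tab [([231.0, 92.0], 0.52)]
top flap [([171.0, 266.0], 0.73)]
top scriber_mid []
[ 0.001 -0.    -0.001  0.     0.    -0.001  0.   ]
wrist [[348.0, 208.0], [228.0, 250.0], [174.0, 136.0], [304.0, 84.0], [263.0, 167.0], [265.0, 199.0]]
scene [[331.0, 278.0], [287.0, 258.0], [310.0, 231.0], [350.0, 249.0], [318.0, 260.0], [322.0, 234.0]]
```

View pics/w11.png

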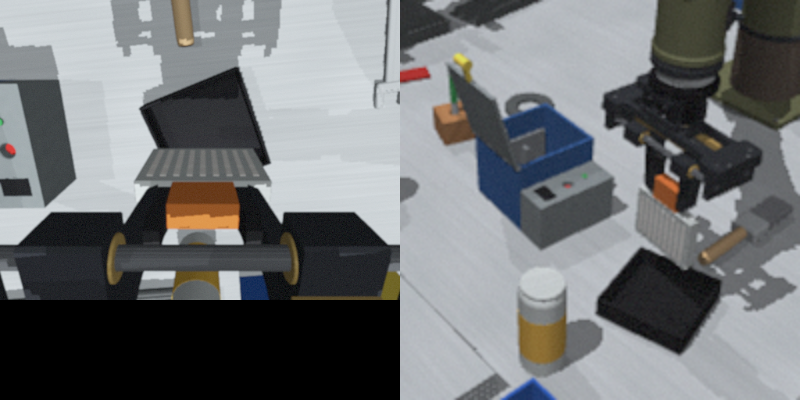

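```bash
python3 -c "
from plant import r
print(r.finish_job())"
```

```text
the job is handed in; nothing more can be done
None
```

I did the whole job in the order asked and handed it in at about 27 s on the robot's clock. No verdict comes back, so what follows rests on my own checks.

- **Button:** the scriber's tip went cleanly into the hole and pushed the button to a hard stop. The push reached 20 N with the tip about 61 mm above the bench; fully in is about 62 mm and 4.2 N. I could not read the button's travel directly.
- **Scriber:** it is back in its stand. A picture afterwards shows it upright.
- **Flap:** I estimate it is open to about 1.8 rad, which is past upright. It still stood open in the last picture.
- **Filter:** it is held by its tab (gripper reading 39.6 mm on the 40 mm tab), hanging upright and still. It is within about 3 mm of the tray's middle, with its foot about 98 mm above the bench, against a 30 mm rim.

**What went wrong or disagreed:**
- My first pinch on the flap's grip closed above the bar and held nothing. The pictures put the fingertips about 13 mm behind the TCP, while `r.finger_overhang` says 11 mm ahead of it. I went about 24 mm lower and the second pinch held.
- While I lifted the flap, the contact force rose to about 20 N for a moment, within the 40 N limit.
- In the last check of the top view, the detectors found the tray and tab poorly, because the arm hid them. I relied on the scene and wrist views instead; the filter's foot in the scene view, and the tray's rim in the wrist view, were where I expected them.

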